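# Pin the drying arm and hold it pulled out

## Task

Lock the telescoping drying arm into its bracket by putting the loose steel pin fully down through the fork and the tongue between its plates. Then squeeze in the button on the side of the arm's black grip, pull the grip straight out past the first stop to the second stop at the end of its travel, and finish while still holding it there fully extended (a spring draws it back, so do not let go). Leave the pin in, and do not disturb the dishes and utensils round about.

Things in the scene. Friction and masses are not known exactly. Their poses are not given: they have to be found in the camera images.
- bracket: Fixed steel bracket of the drying arm, on a base plate 90 mm wide. Origin on the counter under the arm's axis; its z is up, the arm lies along its y axis at 60 mm height with the pin fork at +y and the grip at -y; the grip pulls out along the bracket's -y. Bracket and arm stand at a different place and yaw each time. The fork is a 56 x 56 mm pedestal topped by a plate 6 mm thick, with a wall joining them behind (+y); the tongue of the arm lies between.
- fork_hole (a point): Centre of the fork's pin hole at the upper face of its top plate, 72 mm above the counter, 150 mm to +y of the bracket's origin. Vertical hole 13 mm wide (2 mm chamfer) through the top plate, on through the tongue, and 22 mm deep into the pedestal below.
- tongue_hole (a point): Centre of the 13 mm hole in the arm's 8 mm tongue, 60 mm above the counter; it starts exactly under the fork hole.
- sleeve (a joint): How far the whole outer sleeve (aluminium tube, 30 mm thick, 150 mm long, with the tongue) has slid out of the bracket towards -y (m). Starts at 0. Without the pin it slides out at about 2.5 N (up to 50 mm); with the pin it has only the 3 mm play of the holes.
- rod (a joint): How far the inner rod with the grip is pulled out of the sleeve (m). 0 is home, 0.05 the first stop, 0.10 the second stop, the end of its travel. A return spring pulls it back with 3 N at home to 6 N at the second stop. With the button out, the rod is caught at home and, if let go there, at the first stop; nothing catches it at the second stop.
- grip_mid (a point): Middle of the black grip, on the arm's axis, level with the button, 60 mm above the counter and at home 92.5 mm to -y of the bracket's origin; it travels with the rod. The grip is a bar 26 mm wide, 26 mm high and 85 mm long (+-42 mm along y); past its outer end is a round end plate 38 mm across with a small hook below. Axes as the bracket's.
- release (a joint): How far the release button is pressed in (m): 0 out, 0.006 fully in. The rod is free beyond about 0.0045. It springs out, and takes about 6 N to hold fully in.
- button_face (a point): Centre of the face of the release button, a round steel button 18 mm across on the grip's side towards the bracket's +x, level with grip_mid. It stands 8 mm proud of the grip when out and 2 mm when in, and is pressed along the bracket's -x (grip and button together measure 34 mm across when out, 28 mm when in), so pinching the grip across the button presses it.
- pin_grip (a point): Centre of the pin's round handle. The pin is steel, 80 g, upright at the start in a hole of its rest: handle 18 mm thick and 30 mm high (15 mm above and below this point), under it a collar 22 mm across and 4 mm thick, under that a shank 10 mm thick and 34 mm long with a tapered foot. The shank's foot lies 53 mm below this point. Its z axis is the pin's own axis, handle upwards.
- pin_collar (a point): Underside of the pin's collar, on its axis: 19 mm below pin_grip, 34 mm above the foot. It rests on the fork's top plate when the pin is fully in.
- pin_rest: Fixed wooden block 56 x 56 mm, 36 mm high, in whose hole (34.5 mm deep) the pin stands at the start, its collar on the block's top. To the left or to the right of the arm. Origin at the centre of its underside.
- butter_dish: White ceramic butter dish with cover and knob, 95 x 150 mm, 82 mm high, loose; stands on the other side from the pin rest. Origin at its underside; leave it.
- funnel: Yellow plastic funnel, mouth down, 90 mm across, 95 mm high, loose. Origin at its underside; leave it.
- infuser: Steel tea infuser, a small lidded can 54 mm across and 70 mm high, loose. Origin at its underside; leave it.
- mug: White mug, 80 mm across, 90 mm high, loose. Origin at its underside; leave it.
- jar: Glass jar with steel lid, 72 mm across, 100 mm high, loose. Origin at its underside; leave it.
- bowl: White bowl, 120 mm across, 50 mm high, loose. Origin at its underside; leave it.
- spoon: Wooden spoon lying flat, loose. Origin at its underside; leave it.

How it is judged:
By the outcome, as a careful person would: the job done as asked, in the order asked, and still so for the second after the job is handed in, while the arm keeps its last pose, push and grip.
It also fails if it takes over 58 s, if anything falls off the work surface, if the arm or the gripper's body presses on something with over 40 N, if the wrist force passes 120 N, or if a joint passes its speed limit or range.

## Robot

A 6-joint arm with a two-finger parallel gripper is mounted at the origin on the work surface. World frame = base frame: x ahead of the robot, y to its left, z up, the work surface at z = 0. Lengths are in mm, angles in degrees, forces in N, time in s.
With the tool pointing down it reaches from about 300 to 850 mm from the base axis. Payload 4.2 kg.
Tool frame: the origin (TCP) lies midway between the tips of the shut fingers; the grasp point (between the pads) lies 19 mm behind it (env.hold_point_z is the z of the grasp point in the tool frame, in mm); z points along the fingers, y is the direction in which the jaws open and shut (so a half turn about z gives the same grasp; the last joint's range is limited). The gripper opens to 91 mm and grips with 3 to 60 N. Pads are 32 mm wide; open, the fingers measure 118 mm over their backs; the gripper's body (76 mm by 178 mm) begins 60 mm behind the grasp point.
Start: joints at [-70.646, 18.312, 89.639, -0, 72.044, -1.146], TCP at [201.378, -538.603, 181.976] pointing down, gripper open.
Joint ranges: [-177.97, 177.97], [-48.28, 115.42], [12.27, 149.76], [-77.06, 257.06], [2.81, 150.46], [-146.56, 146.56]. Speed limits (degrees/s): [147.25, 147.25, 180, 180, 180, 180].

## Interface

Orientations are given as [roll, pitch, yaw] about the fixed x, y, z axes, in that order (R = Rz(yaw) Ry(pitch) Rx(roll)).
In Python, from workcell import env, grab_frame, camera_params, spotter gives the robot as it stands. The module is installed in compiled form; this text tells all that it offers.
- The arm moves only by the shell command python3 -m jog 'ROWS' [FORCE]. ROWS is text: rows parted by semicolons, each of 7 numbers parted by spaces: the turn, a rotation vector about the world's x, y, z in units of 5 degrees (1.0 is 5 degrees), then the shift along the world's x, y, z in units of 25 mm (1.0 is 25 mm), then the opening, from 0 (shut) to 1 (fully open). A call has 1 to 5 rows; each row is the pose to reach, as a shift and turn from the pose commanded when the call began; what a row does not reach only later rows make up. A row lasts 1/8 s, in which the tool goes at most 62.5 mm and 10.7 degrees, less where a joint would pass 70% of its speed; a pose out of reach is approached as far as the arm can. A call with a gripper value outside its range is refused whole. The fingers move at their own pace and stop on an object; FORCE is the grip in N (left out, the last holds). Time passes only in rows, so rows that repeat a pose let the fingers close. It gives the time, the measured TCP pose, the force and the opening at its end, in the units of the state.
- env.state(): the state, without advancing time (a new reading comes with each control period).
- grab_frame(name): name is "scene" or "top" or "wrist"; returns the picture (480x640x3 uint8, red, green, blue); there is no depth.
- camera_params(name): a dict with "K" (3x3 intrinsics, pixels), "rvec" (rotation vector, rad) and "tvec" (3), from world to camera coordinates, as OpenCV has them. Camera axes: x right, y down, z forward; pixel columns grow to the right and rows downward; lengths in mm; the calibration is good to about 2 mm. A picture is of the moment at which its call begins: read the wrist's pose just before it. camera_params takes no time and is no camera call; for the wrist camera it gives the pose at the moment of the call.
- env.job_done(): hands the job in, once; it reports no verdict.
Trained networks look in the newest picture that a camera, given by its name, has taken for a name from the list of things; names that differ only in an ending like _2 or _b are one class to them, and where a whole thing is asked for, a point or a joint stands for the part that bears it (a point fixed in the world has none). Each returns a list of dicts, best first, with "conf" (0 to 1); they miss things now and then, are a little off and sometimes report something else, mostly with a low value. They report only what shows in the picture. A call takes as long as a camera call.
- spotter.look_for(query, camera): "box" ([left, top, width, height] in pixels, round what is visible of it).
- spotter.trace(query, camera): "region" (480x640 bool, what is visible of it) and "box" ([left, top, width, height] in pixels, round what is visible of it).
The state is a dict: "time_s": time; "qpos": joint angles; "qvel": joint speeds; "effort": joint torques, N m; "ee_pos": TCP position; "ee_rot": TCP orientation; "force": force on the tool from outside, world axes, zero at the start; "torque": the same for the moment, N m; "gripper_width": finger opening in mm.
Only numpy, scipy, OpenCV 4.12 (cv2) and the standard library are available. Lean on these libraries where they do the work, as an engineer would, in place of code of your own. Each camera call takes 0.05 s, during which the arm holds its last target. There are 200 camera calls.

## Working session

There is one attempt and no reset: what is moved stays moved. The work goes in short steps, Python scripts to look and compute and a shell command to move; the robot and the scene stay as the last step left them, time stands still between calls to the robot, and variables do not carry over. Pictures are saved under pics/ and viewed, about 8 in all and at most 12, crops included, and the job is handed in when it is done.

```bash
mkdir -p pics; cat > h.py <<'E'
import numpy as np, cv2
from workcell import env, grab_frame, camera_params, spotter
def cam(n):
    p=camera_params(n); R=cv2.Rodrigues(np.array(p["rvec"],float))[0]; return np.array(p["K"],float),R,np.array(p["tvec"],float).ravel()
def ray(n,uv,z,c=None):
    K,R,t=c or cam(n); d=R.T@np.linalg.inv(K)@[uv[0],uv[1],1]; o=-R.T@t
    return o+d*(z-o[2])/d[2]
def proj(n,P,c=None):
    K,R,t=c or cam(n); q=K@(R@np.asarray(P,float)+t); return q[:2]/q[2]
def save(n,f): 
    im=grab_frame(n); cv2.imwrite(f,im[:,:,::-1]); return im
E
python3 - <<'E'
from h import *
a=save("top","pics/top.png");b=save("scene","pics/scene.png")
for n in("top","scene"):
    K,R,t=cam(n);print(n,(-R.T@t).round(),K[0,0])
    for q in("bracket","pin_grip","pin_rest","grip_mid","button_face","sleeve","butter_dish","funnel","infuser","mug","jar","bowl","spoon"):
        r=spotter.look_for(q,n); print(q,[(np.round(x["box"]).tolist(),round(x["conf"],2)) for x in r[:2]])
print(env.state())
E
```

```text
top [ 334.    7. 1279.] 537.8655124566168
bracket [([226.0, 224.0, 151.0, 54.0], 0.92), ([384.0, 322.0, 24.0, 22.0], 0.58)]
pin_grip [([469.0, 248.0, 16.0, 10.0], 0.55)]
pin_rest [([455.0, 236.0, 35.0, 34.0], 0.97)]
grip_mid [([330.0, 224.0, 46.0, 24.0], 0.69)]
button_face []
sleeve [([257.0, 227.0, 114.0, 29.0], 0.77), ([358.0, 125.0, 34.0, 40.0], 0.7)]
butter_dish [([117.0, 258.0, 66.0, 43.0], 0.71), ([331.0, 227.0, 48.0, 20.0], 0.69)]
funnel [([214.0, 308.0, 39.0, 38.0], 0.82), ([253.0, 121.0, 49.0, 47.0], 0.42)]
infuser [([382.0, 324.0, 25.0, 19.0], 0.71), ([331.0, 228.0, 41.0, 17.0], 0.29)]
mug [([142.0, 162.0, 53.0, 42.0], 0.72)]
jar [([358.0, 126.0, 33.0, 40.0], 0.93)]
bowl [([255.0, 123.0, 49.0, 45.0], 0.92), ([457.0, 234.0, 32.0, 36.0], 0.17)]
spoon [([466.0, 154.0, 22.0, 77.0], 0.88)]
scene [1454.  -24.  677.] 568.5382553227989
bracket [([249.0, 214.0, 170.0, 63.0], 0.97), ([458.0, 199.0, 82.0, 46.0], 0.35)]
pin_grip [([218.0, 187.0, 28.0, 35.0], 0.51), ([120.0, 240.0, 16.0, 18.0], 0.48)]
pin_rest [([108.0, 245.0, 47.0, 35.0], 0.74)]
grip_mid [([250.0, 236.0, 54.0, 33.0], 0
[... 461 characters left out ...]
 74.0], 0.9), ([268.0, 245.0, 12.0, 15.0], 0.75)]
{'time_s': 1.4, 'qpos': array([-7.06453850e+01,  1.83131634e+01,  8.96385159e+01, -2.69171276e-04,
        7.20422669e+01, -1.14588844e+00]), 'qvel': array([-0.01737788,  0.03317521, -0.04066918,  0.02408331, -0.02478143,
       -0.06503678]), 'effort': array([ 8.17808377e-04, -4.12344253e+01, -2.32225925e+01,  7.31195393e-02,
        3.77282174e-02,  1.30330498e-06]), 'ee_pos': array([ 201.38525182, -538.61866211,  181.96653666]), 'ee_rot': array([1.79993953e+02, 3.77081410e-04, 2.05005864e+01]), 'force': array([-0.08851234,  0.78816052, -0.14392884]), 'torque': array([0.04520324, 0.01882489, 0.01486895]), 'gripper_width': 91.36395265641103}
```

View pics/top.png

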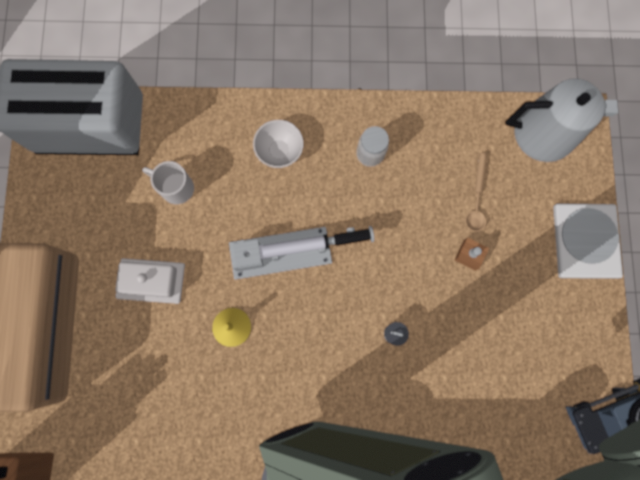

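View pics/scene.png

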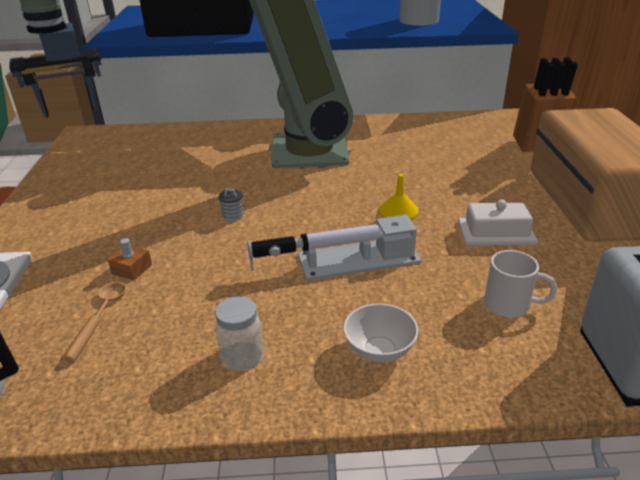

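The top view shows the pin at about (475,252), the fork hole at (247,254), the grip from (333,239) to (372,234), and the button at (350,230). Image up is +x and image left is +y.

```bash
python3 - <<'E'
from h import *
print("pin top",ray("top",(475,251),70),"rest",ray("top",(472.5,253),36), "scenepin",ray("scene",(126,240),70))
h=ray("top",(247,254),72);g=ray("top",(372,235),60);print("hole",h,"end",g,"scenehole",ray("scene",(396,224),72))
d=h-g;print("y axis angle",np.degrees(np.arctan2(d[1],d[0])))
for n,uv,z in(("infuser",(396,333),35),("jar",(373,145),50),("funnel",(232,327),40),("spoon",(478,218),5)):print(n,ray("top",uv,z))
K,R,t=cam("wrist");print("wristcam",-R.T@t,K[0,0],R)
E
```

```text
pin top [ 520.31673204 -368.91025524   70.        ] rest [ 520.75777328 -373.34225777   36.        ] scenepin [ 526.48770758 -368.35048429   70.        ]
hole [509.64395165 151.10808251  72.        ] end [ 557.623161   -133.97479923   60.        ] scenehole [518.16293118 156.51769339  72.        ]
y axis angle 99.55330501803866
infuser [ 334.86611537 -188.99157385   35.        ]
jar [ 779.11347395 -140.33191264   50.        ]
funnel [347.19863425 184.11267411  40.        ]
spoon [ 611.8616635  -400.30379676    5.        ]
wristcam [ 264.95712662 -513.80879904  385.40811495] 339.2774184441995 [[ 3.49749160e-01 -9.36843253e-01  4.94822668e-04]
 [-9.08889787e-01 -3.39185211e-01  2.42637070e-01]
 [-2.27145066e-01 -8.53118507e-02 -9.70117007e-01]]
```

```bash
python3 -m jog '0 0 2 1.9 1 0 1;0 0 4 3.8 2 0 1;0 0 6 5.7 3 0 1;0 0 8 7.6 4 0 1;0 0 10 9.5 5 0 1' && python3 -m jog '0 0 2 1.5 0.8 -.4 1;0 0 4 3 1.6 -.8 1;0 0 5.8 3.3 1.75 -1.2 1;0 0 5.8 3.3 1.75 -1.2 1'
python3 - <<'E'
from h import *
s=env.state();print(s["ee_pos"],s["ee_rot"],s["time_s"],s["qpos"])
c=cam("wrist");im=save("wrist","pics/w1.png");
for q in("pin_grip","pin_rest"):
    for x in spotter.trace(q,"wrist")[:2]:
        ys,xs=np.nonzero(x["region"]);print(q,np.round(x["box"]),x["conf"],xs.mean(),ys.mean())
for zz in(70,36):print(proj("wrist",[521,-370,zz],c))
E
```

```text
time_s: 2.02
ee_pos: [440.4, -412.7, 182.1]
ee_rot: [180.0, 0.0, 70.8]
force: [-0.0, -0.5, -0.7]
gripper_width: 91.3
time_s: 2.52
ee_pos: [521.5, -369.0, 150.9]
ee_rot: [-179.9, -0.1, 99.5]
force: [0.0, 0.1, 0.5]
gripper_width: 91.1
[ 521.51807662 -368.95801291  150.88823934] [-1.79912089e+02 -8.64969848e-02  9.94808729e+01] 2.525 [-3.63081460e+01  2.52451744e+01  8.33753419e+01 -2.84478345e-03
  7.15027830e+01 -4.57881799e+01]
pin_grip [311. 222.  23.  28.] 0.85 320.4916820702403 237.0166358595194
pin_rest [281. 190.  80.  79.] 0.93 320.5997997329773 230.0216955941255
[318.14921972 239.21278039]
[318.27755158 230.80220851]
```

View pics/w1.png

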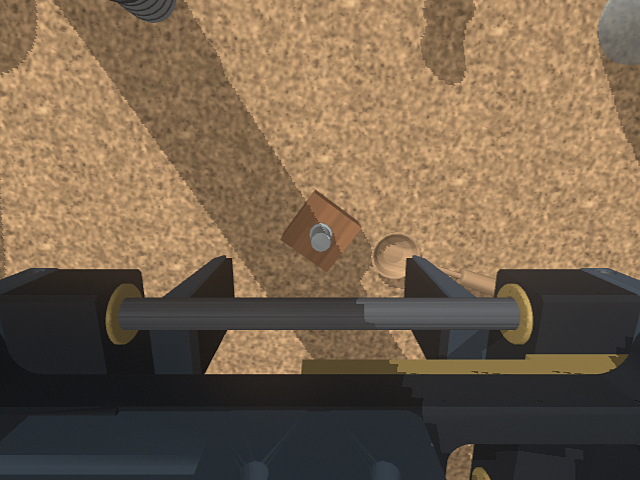

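The pin handle top shows at (321,240), which puts the pin at about (523,-370.5). I descend, grasp and lift a little.

```bash
python3 -m jog '0 0 0 .06 -.06 -2 1;0 0 0 .06 -.06 -4 1;0 0 0 .06 -.06 -4.27 1;0 0 0 .06 -.06 -4.27 0.3;0 0 0 .06 -.06 -4.27 0.3' 20 && python3 -m jog '0 0 0 0 0 0 0;0 0 0 0 0 0 0;0 0 0 0 0 0 0;0 0 0 0 0 0 0' 25 && python3 -m jog '0 0 0 0 0 1 0;0 0 0 0 0 3 0;0 0 0 0 0 5 0;0 0 0 0 0 5 0'
```

```text
time_s: 3.3
ee_pos: [524.3, -372.7, 47.9]
ee_rot: [179.8, 0.2, 99.5]
force: [-0.4, 0.5, -1.1]
gripper_width: 74.1
time_s: 3.8
ee_pos: [522.9, -371.3, 45.3]
ee_rot: [180.0, 0.0, 99.5]
force: [0.4, -1.2, -0.1]
gripper_width: 33.9
time_s: 4.3
ee_pos: [525.2, -373.0, 175.3]
ee_rot: [179.6, 0.4, 99.5]
force: [0.5, -0.3, 0.8]
gripper_width: 0.5
```

The fingers close more slowly than I allowed for, so they missed the pin. I reopen, go back above it and look again.

```bash
python3 -m jog '0 0 0 0 0 -.6 1;0 0 0 0 0 -.8 1;0 0 0 0 0 -.8 1;0 0 0 0 0 -.8 1;0 0 0 0 0 -.8 1' 
python3 - <<'E'
from h import *
s=env.state();print(s["ee_pos"],s["ee_rot"],s["time_s"])
c=cam("wrist");im=save("wrist","pics/w2.png")
for q in("pin_grip","pin_rest"):
    for x in spotter.trace(q,"wrist")[:1]:
        ys,xs=np.nonzero(x["region"]);b=x["box"];print(q,np.round(b),x["conf"],xs.mean(),ys.mean())
        if q=="pin_grip": print(ray("wrist",(b[0]+b[2]/2,b[1]+b[3]-11),70,c))
print(proj("wrist",[523,-370.5,70],c))
cv2.imwrite("pics/w2c.png",cv2.resize(im[150:310,220:420,::-1],None,fx=3,fy=3))
E
```

```text
time_s: 4.92
ee_pos: [523.0, -371.4, 150.3]
ee_rot: [180.0, 0.0, 99.5]
force: [-0.2, 0.1, 0.1]
gripper_width: 47.8
[ 523.00850265 -371.43668615  150.27263222] [1.79988070e+02 9.53822414e-03 9.95015785e+01] 4.925
pin_grip [308. 216.  23.  30.] 0.78 319.06315789473683 233.2757894736842
[ 523.39253781 -368.48086899   70.        ]
pin_rest [280. 188.  79.  82.] 0.56 318.95994789970695 227.53598176489743
[318.91173926 237.08300369]
```

View pics/w2c.png

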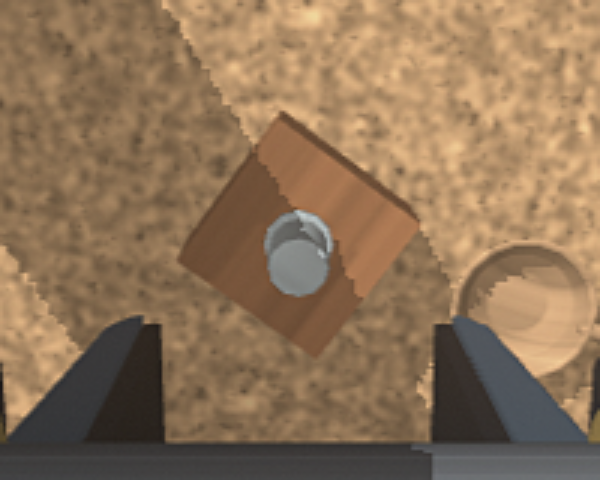

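The pin is still upright, its top centre at about pixel (320,239), which agrees with (523.5,-371.5). I descend and allow time to close.

```bash
python3 -m jog '0 0 0 0 0 -2 .5;0 0 0 0 0 -4 .5;0 0 0 0 0 -4.25 .5;0 0 0 0 0 -4.25 0;0 0 0 0 0 -4.25 0' 30 && python3 -m jog '0 0 0 0 0 0 0;0 0 0 0 0 0 0;0 0 0 0 0 0 0;0 0 0 0 0 0 0;0 0 0 0 0 0 0'
```

```text
time_s: 5.7
ee_pos: [524.4, -372.5, 46.5]
ee_rot: [179.8, 0.2, 99.5]
force: [0.1, 0.1, 0.2]
gripper_width: 28.4
time_s: 6.32
ee_pos: [522.9, -371.3, 43.9]
ee_rot: [180.0, -0.0, 99.5]
force: [-0.1, -0.9, 0.2]
gripper_width: 0.5
```

```bash
python3 - <<'E'
from h import *
im=save("wrist","pics/w3.png"); t=grab_frame("scene")
a=cv2.resize(im[130:330,200:440,::-1],(480,400));b=cv2.resize(t[190:310,60:220,::-1],(533,400))[:, :320]
cv2.imwrite("pics/w3c.png",np.hstack([a,b]))
print(env.hold_point_z)
E
```

```text
-18.8
```

View pics/w3c.png

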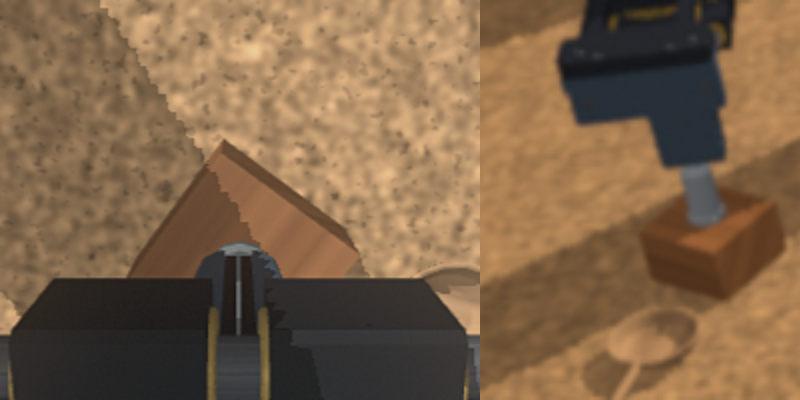

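```bash
python3 - <<'E'
from h import *
s=env.state();p=s["ee_pos"];print(p,s["force"],s["gripper_width"])
for n in("scene","wrist","top"):
    print(n,"tcp",proj(n,p).round(),"pin70",proj(n,[523,-371,70]).round(),"pin36",proj(n,[523,-371,36]).round())
    for x in spotter.look_for("pin_grip",n)[:2]:print(np.round(x["box"]),x["conf"])
sc=cv2.imread("pics/scene.png")
im=grab_frame("scene")[:,:,::-1]
cv2.imwrite("pics/cmp.png",np.hstack([cv2.resize(k[200:290,90:170],None,fx=5,fy=5,interpolation=cv2.INTER_CUBIC) for k in(sc,im)]))
E
```

```text
[ 522.83905634 -371.32256079   43.88866951] [ 0.39365082 -0.50435943 -0.08731436] 0.24562280521768423
scene tcp [128. 250.] pin70 [125. 239.] pin36 [129. 253.]
[121. 241.  14.  19.] 0.68
[483. 253.  77.  64.] 0.34
wrist tcp [319. 268.] pin70 [319. 283.] pin36 [319. 264.]
[312. 248.  17.  42.] 0.71
top tcp [473. 252.] pin70 [476. 250.] pin36 [471. 252.]
[469. 248.  16.  10.] 0.55
```

View pics/cmp.png

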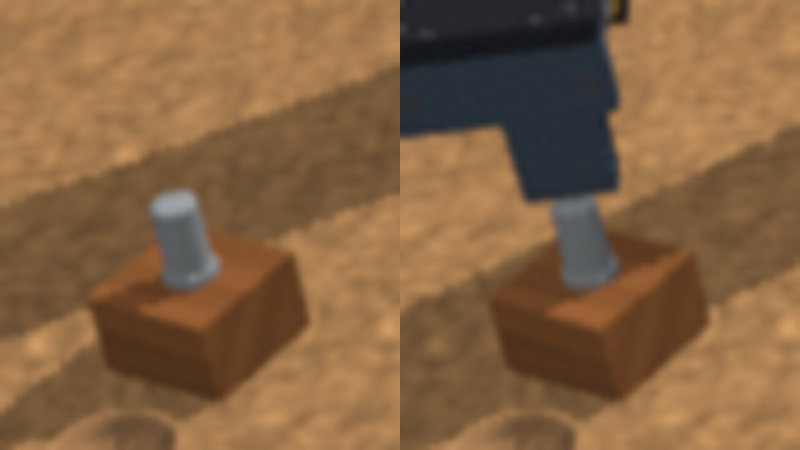

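The pin is unmoved, and the shut fingertips appear right above its top (bottom edge at scene pixel (124,239)). That suggests the real tips are higher than the reported z, by about 25 mm. I open and descend in small, force-guarded steps.

```bash
python3 -m jog '0 0 0 0 0 0 .55;0 0 0 0 0 0 .55;0 0 0 0 0 0 .55;0 0 0 0 0 0 .55;0 0 0 0 0 0 .55' && python3 -m jog '0 0 0 0 0 -.2 .55;0 0 0 0 0 -.2 .55' && python3 -m jog '0 0 0 0 0 -.1 .55;0 0 0 0 0 -.1 .55'  && python3 -m jog '0 0 0 0 0 -.05 .55;0 0 0 0 0 -.05 .55'; python3 - <<'E'
from h import *
im=grab_frame("scene")[:,:,::-1];s=env.state();p=s["ee_pos"];print(p,proj("scene",p))
a=cv2.resize(im[190:290,80:180],None,fx=4,fy=4,interpolation=cv2.INTER_CUBIC)
b=cv2.resize(save("wrist","pics/w4.png")[170:370,220:420,::-1],None,fx=2,fy=2)
cv2.imwrite("pics/w4c.png",np.hstack([a,b]))
E
```

```text
time_s: 7.25
ee_pos: [522.9, -371.4, 44.0]
ee_rot: [180.0, 0.0, 99.5]
force: [0.4, 0.0, 0.6]
gripper_width: 47.8
time_s: 7.5
ee_pos: [522.5, -371.1, 38.3]
ee_rot: [-180.0, -0.1, 99.5]
force: [-0.7, 0.3, -0.3]
gripper_width: 50.2
time_s: 7.75
ee_pos: [522.7, -371.2, 36.2]
ee_rot: [-180.0, -0.0, 99.5]
force: [-0.1, -0.4, 0.4]
gripper_width: 50.1
time_s: 8.0
ee_pos: [522.8, -371.3, 35.2]
ee_rot: [-180.0, -0.0, 99.5]
force: [-0.3, 0.5, -0.5]
gripper_width: 50.3
[ 522.86815843 -371.35072665   35.21963908] [128.70610596 253.67921114]
```

View pics/w4c.png

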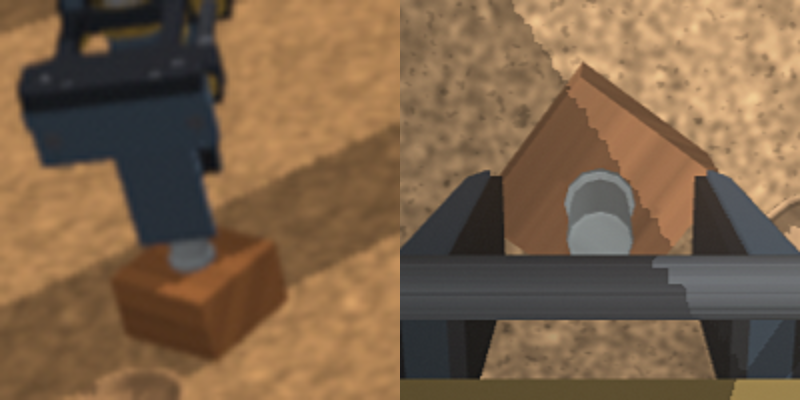

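No contact at a reported 35 mm, which is below the block's top. Both views show the tips at about 57 mm true height, so reported z reads about 22 mm low. I keep stepping down, watching the force.

```bash
python3 -m jog '0 0 0 0 0 -.2 .55;0 0 0 0 0 -.2 .55' && python3 -m jog '0 0 0 0 0 -.2 .55;0 0 0 0 0 -.2 .55' && python3 -m jog '0 0 0 0 0 0 0;0 0 0 0 0 0 0;0 0 0 0 0 0 0;0 0 0 0 0 0 0;0 0 0 0 0 0 0' 30 && python3 -m jog '0 0 0 0 0 0 0;0 0 0 0 0 0 0;0 0 0 0 0 0 0'
```

```text
time_s: 8.35
ee_pos: [522.5, -371.1, 29.6]
ee_rot: [-180.0, -0.0, 99.5]
force: [-0.2, 0.5, -0.3]
gripper_width: 50.5
time_s: 8.6
ee_pos: [522.5, -371.1, 24.6]
ee_rot: [-180.0, -0.0, 99.5]
force: [-0.2, -0.0, 0.5]
gripper_width: 50.1
time_s: 9.22
ee_pos: [523.0, -371.4, 25.3]
ee_rot: [180.0, 0.0, 99.5]
force: [0.0, -0.5, 0.4]
gripper_width: 16.7
time_s: 9.6
ee_pos: [523.0, -371.4, 25.3]
ee_rot: [180.0, 0.0, 99.5]
force: [1.1, -0.3, 1.4]
gripper_width: 17.0
```

The pin is held at width 17, and reported TCP z plus 29.7 gives pin_grip height. I lift it and carry it to just short of the fork.

```bash
python3 -m jog '0 0 0 0 0 .8 0;0 0 0 0 0 2.4 0;0 0 0 0 0 4.2 0;0 0 0 0 1 5 0;0 0 0 0 2.8 5 0' 40 && python3 -m jog '0 0 0 0 2.2 0 0;0 0 0 -.1 4.4 0 0;0 0 0 -.2 6.6 0 0;0 0 0 -.3 8.8 0 0;0 0 0 -.3 11 0 0' && python3 -m jog '0 0 0 0 2.2 0 0;0 0 0 0 4 0 0;0 0 0 0 5 0 0;0 0 0 0 5 0 0'
python3 - <<'E'
from h import *
s=env.state();print(s["ee_pos"],s["ee_rot"],s["time_s"],s["gripper_width"])
c=cam("wrist");np.savez("pics/c5.npz",K=c[0],R=c[1],t=c[2]);im=save("wrist","pics/w5.png")
for q in("bracket","pin_grip","sleeve"):
    for x in spotter.look_for(q,"wrist")[:1]:print(q,np.round(x["box"]),x["conf"])
print(proj("wrist",[513,153,50],c))
sc=grab_frame("top");a=cv2.resize(sc[215:285,220:380,::-1],None,fx=3,fy=3,interpolation=cv2.INTER_CUBIC)
w=cv2.resize(im[0:300,140:480,::-1],None,fx=1.3,fy=1.3)
o=np.zeros((600,480,3),np.uint8);o[:390,:442]=w;o[390:600]=a;cv2.imwrite("pics/w5c.png",o)
E
```

```text
time_s: 10.22
ee_pos: [523.2, -300.6, 151.2]
ee_rot: [179.9, 0.1, 99.4]
force: [0.8, 0.0, -1.2]
gripper_width: 16.6
time_s: 10.85
ee_pos: [513.1, -23.4, 149.2]
ee_rot: [-179.9, -0.1, 99.5]
force: [1.5, -0.4, -0.8]
gripper_width: 16.8
time_s: 11.35
ee_pos: [513.4, 100.7, 149.2]
ee_rot: [-179.8, -0.0, 99.7]
force: [-0.3, -0.2, -1.2]
gripper_width: 16.7
[513.38304206 100.7218556  149.16016072] [-1.79843366e+02 -1.97685847e-02  9.97140160e+01] 11.35 16.67833873257588
bracket [280. 124.  94. 236.] 0.96
pin_grip [305. 251.  31.  46.] 0.71
sleeve [312. 177.  35. 182.] 0.57
[328.68735551 176.03392118]
```

View pics/w5c.png

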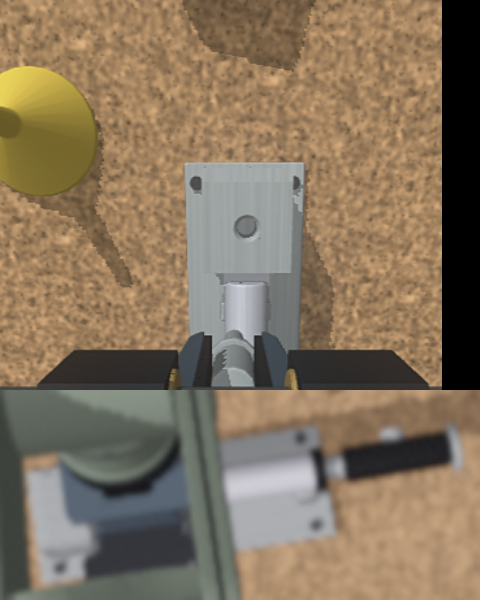

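The wrist view shows the fork hole at about pixel (329,175), 7 mm to the right of the tool plane. The pin is in hand at box (305,251). I move closer and lower, so that foot and hole can be compared at nearly the same depth.

```bash
python3 -m jog '0 0 0 .2 .5 -.4 0;0 0 0 .2 1 -.7 0;0 0 0 .2 1 -.7 0'
python3 - <<'E'
from h import *
s=env.state();p=s["ee_pos"];print(p,s["ee_rot"],s["force"])
c=cam("wrist");im=save("wrist","pics/w6.png")
x=spotter.look_for("pin_grip","wrist");print([(np.round(k["box"]),k["conf"]) for k in x[:2]])
print("hole nominal",ray("wrist",(329.2,174.6),72,[np.load("pics/c5.npz")[k] for k in"KRt"]))
sc=grab_frame("scene")
x=spotter.look_for("pin_grip","scene");print([(np.round(k["box"]),k["conf"]) for k in x[:2]])
for dz in(-45,-23.3,0,22):print(dz,proj("scene",p+[0,0,dz]).round(1),proj("wrist",p+[0,0,dz],c).round(1))
a=cv2.resize(sc[170:290,300:430,::-1],None,fx=3,fy=3,interpolation=cv2.INTER_CUBIC)
b=cv2.resize(im[120:320,250:390,::-1],None,fx=2.9,fy=2.9,interpolation=cv2.INTER_CUBIC)
o=np.zeros((580,390+406,3),np.uint8);o[:360,:390]=a;o[:,390:]=b;cv2.imwrite("pics/w6c.png",o)
E
```

```text
time_s: 11.98
ee_pos: [519.7, 124.4, 131.5]
ee_rot: [-179.9, -0.0, 99.6]
force: [-0.5, 0.0, -0.8]
gripper_width: 16.2
[519.7010163  124.42878373 131.5094063 ] [-1.79866964e+02 -3.94114950e-03  9.95699547e+01] [-0.45701165  0.04511607 -0.81293614]
[(array([302., 255.,  37.,  43.]), 0.84)]
hole nominal [512.4406995  155.34195412  72.        ]
[(array([245., 235.,  61.,  35.]), 0.57)]
-45 [380.2 218.9] [318.9 249.1]
-23.3 [380.5 209.4] [318.9 257.5]
0 [381.  198.9] [318.8 268.2]
22 [381.4 188.8] [318.7 280.7]
```

View pics/w6c.png

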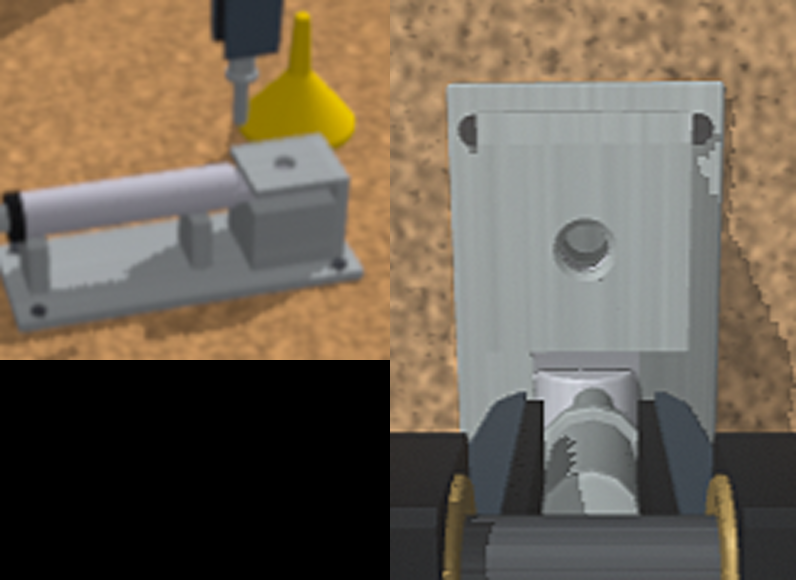

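Scene view: the foot is at (379,211), matching the projection of TCP minus about 24 mm, and the tips sit about 22 mm above the reported TCP. Wrist view: foot at (320,257), hole at (316.6,205). Both pictures put the hole at about (512.5,154.7), so I move over it and descend with force checks.

```bash
python3 -m jog '0 0 0 -.15 .6 0 0;0 0 0 -.29 1.21 -.3 0;0 0 0 -.29 1.21 -.8 0;0 0 0 -.29 1.21 -1.1 0;0 0 0 -.29 1.21 -1.1 0' && python3 -m jog '0 0 0 0 0 -.3 0;0 0 0 0 0 -.3 0' && python3 -m jog '0 0 0 0 0 -.2 0;0 0 0 0 0 -.2 0'
```

```text
time_s: 12.8
ee_pos: [512.4, 153.5, 104.2]
ee_rot: [-179.9, 0.0, 99.5]
force: [-0.7, -0.7, -0.4]
gripper_width: 16.7
time_s: 13.05
ee_pos: [512.8, 153.6, 97.2]
ee_rot: [-179.9, 0.0, 99.5]
force: [-0.4, -0.1, -1.7]
gripper_width: 16.8
time_s: 13.3
ee_pos: [512.9, 153.8, 92.4]
ee_rot: [-180.0, 0.0, 99.5]
force: [-0.2, -0.5, -1.3]
gripper_width: 16.4
```

```bash
python3 -m jog '0 0 0 0 0 -.3 0;0 0 0 0 0 -.3 0' && python3 -m jog '0 0 0 0 0 -.3 0;0 0 0 0 0 -.3 0' && python3 -m jog '0 0 0 0 0 -.3 0;0 0 0 0 0 -.3 0'
```

```text
time_s: 13.55
ee_pos: [512.6, 153.7, 84.5]
ee_rot: [-179.9, 0.0, 99.5]
force: [0.4, 0.6, -0.5]
gripper_width: 16.8
time_s: 13.8
ee_pos: [512.6, 153.8, 77.0]
ee_rot: [-179.9, 0.0, 99.5]
force: [-0.9, -0.4, -1.5]
gripper_width: 16.7
time_s: 14.05
ee_pos: [512.7, 153.7, 69.5]
ee_rot: [-179.9, 0.0, 99.5]
force: [0.3, -0.1, -1.4]
gripper_width: 16.7
```

```bash
python3 -m jog '0 0 0 0 0 -.2 0;0 0 0 0 0 -.2 0' && python3 -m jog '0 0 0 0 0 -.12 0;0 0 0 0 0 -.12 0' && python3 -m jog '0 0 0 0 0 -.08 0;0 0 0 0 0 -.08 0'
```

```text
time_s: 14.3
ee_pos: [512.9, 153.8, 64.8]
ee_rot: [-180.0, 0.0, 99.5]
force: [-0.1, -0.4, -0.9]
gripper_width: 16.8
time_s: 14.55
ee_pos: [513.0, 153.8, 62.0]
ee_rot: [-180.0, 0.0, 99.5]
force: [0.4, -0.2, -1.1]
gripper_width: 16.8
time_s: 14.8
ee_pos: [513.5, 154.1, 61.2]
ee_rot: [179.9, -0.0, 99.5]
force: [-1.6, 0.1, 3.8]
gripper_width: 16.4
```

Contact came at exactly the predicted seated height (reported 61.3). I release the pin, lift off and move over the grip.

```bash
python3 -m jog '0 0 0 0 0 0 .6;0 0 0 0 0 0 .6;0 0 0 0 0 0 .6;0 0 0 0 0 0 .6;0 0 0 0 0 .8 .6' && python3 -m jog '0 0 0 0 0 1 .6;0 0 0 0 0 2.4 .6;0 0 0 0.4 -2 2.4 .6;0 0 0 .8 -4.4 2.4 .6;0 0 0 1.2 -6.7 2.4 .6' && python3 -m jog '0 0 0 .2 -2 0 .6;0 0 0 .3 -2.4 0 .6;0 0 0 .3 -2.4 0 .6'
python3 - <<'E'
from h import *
s=env.state();p=s["ee_pos"];print(p,s["ee_rot"],s["time_s"],s["force"])
c=cam("wrist");im=save("wrist","pics/w7.png")
for q in("grip_mid","button_face","sleeve","bracket","pin_grip"):
    for x in spotter.trace(q,"wrist")[:1]:
        ys,xs=np.nonzero(x["region"]);pts=np.array([ray("wrist",(u,v),60,c)[:2] for u,v in zip(xs[::9],ys[::9])])
        m=pts.mean(0);w,V=np.linalg.eigh(np.cov((pts-m).T));v=V[:,1]*np.sign(V[1,1]);e=(pts-m)@v
        print(q,np.round(x["box"]),round(x["conf"],2),m.round(1),"ang",np.degrees(np.arctan2(v[1],v[0])).round(1),(m+v*e.min()).round(),(m+v*e.max()).round())
cv2.imwrite("pics/w7c.png",cv2.resize(im[40:400,120:520,::-1],None,fx=1.6,fy=1.6))
E
```

```text
time_s: 15.42
ee_pos: [511.8, 153.5, 79.0]
ee_rot: [-179.8, 0.0, 99.5]
force: [-0.1, 0.7, 0.6]
gripper_width: 54.6
time_s: 16.05
ee_pos: [543.4, -15.1, 140.4]
ee_rot: [180.0, 0.0, 99.5]
force: [0.8, 0.0, -0.2]
gripper_width: 54.7
time_s: 16.42
ee_pos: [550.6, -73.6, 140.0]
ee_rot: [-180.0, -0.0, 99.4]
force: [-0.2, 0.4, -0.4]
gripper_width: 54.6
[550.60391473 -73.64065527 140.03014373] [-1.79993187e+02 -3.89848011e-02  9.94263600e+01] 16.425 [-0.18589166  0.38652187 -0.36936446]
grip_mid [308. 188.  38. 108.] 0.78 [554.5 -79.8] ang 100.7 [ 563. -126.] [545. -31.]
button_face [340. 241.  13.  20.] 0.57 [570.4 -81.4] ang 103.3 [572. -90.] [568. -73.]
sleeve [300.   1.  46. 296.] 0.64 [539.5   2.4] ang 100.4 [ 563. -126.] [521. 104.]
bracket [267.   1. 106. 293.] 0.91 [536.   22.4] ang 100.5 [ 563. -126.] [521. 104.]
```

View pics/w7c.png

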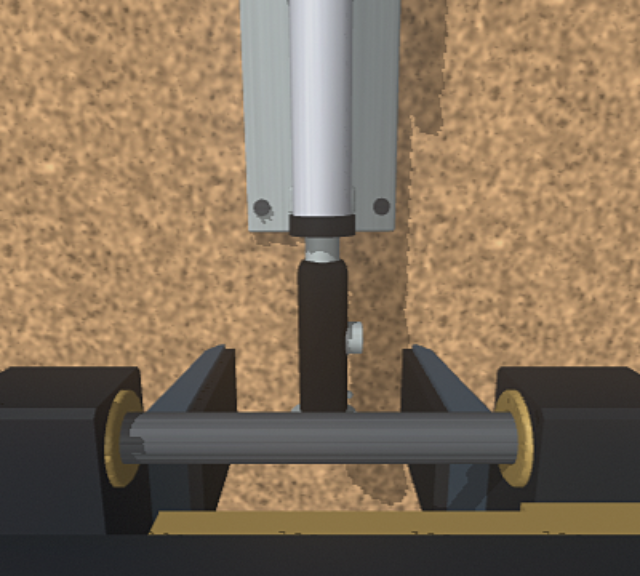

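The grip is lined up with the tool to within about 0.5°. The button at pixel (341,251) puts grip_mid at about (554.5,-84), in agreement with the hole plus 242.5 mm along the axis. I descend and pinch.

```bash
python3 -m jog '0 0 0 .2 -.42 -1 .6;0 0 0 .2 -.42 -2.5 .6;0 0 0 .2 -.42 -4 .6;0 0 0 .2 -.42 -4.5 .6;0 0 0 .2 -.42 -4.8 .6' && python3 -m jog '0 0 0 0 0 0 .6;0 0 0 0 0 0 .6' && python3 -m jog '0 0 0 0 0 0 0;0 0 0 0 0 0 0;0 0 0 0 0 0 0;0 0 0 0 0 0 0;0 0 0 0 0 0 0' 40 && python3 -m jog '0 0 0 0 0 0 0;0 0 0 0 0 0 0'
```

```text
time_s: 17.35
ee_pos: [556.1, -83.8, 20.3]
ee_rot: [180.0, 0.0, 99.5]
force: [0.0, -0.3, 0.2]
gripper_width: 54.5
time_s: 17.6
ee_pos: [556.6, -84.2, 21.4]
ee_rot: [179.9, 0.0, 99.5]
force: [0.0, -0.8, -0.3]
gripper_width: 55.2
time_s: 18.23
ee_pos: [554.8, -84.6, 20.7]
ee_rot: [-179.9, 0.0, 99.5]
force: [-3.7, -1.7, 5.6]
gripper_width: 25.7
time_s: 18.48
ee_pos: [554.8, -84.6, 20.7]
ee_rot: [-179.9, 0.0, 99.5]
force: [-3.4, -1.5, 5.3]
gripper_width: 25.7
```

The width reads 25.7 (the pin's 18 mm handle read 16.7), so the button is fully in at 28 mm. I pull along (0.17,-0.985).

```bash
python3 -m jog '0 0 0 .034 -.197 0 0;0 0 0 .103 -.59 0 0;0 0 0 .17 -.985 0 0;0 0 0 .24 -1.38 0 0;0 0 0 .31 -1.77 0 0' 45 && python3 -m jog '0 0 0 .07 -.4 0 0;0 0 0 .14 -.8 0 0;0 0 0 .22 -1.25 0 0;0 0 0 .29 -1.7 0 0;0 0 0 .33 -1.92 0 0' && python3 -m jog '0 0 0 0 0 0 0;0 0 0 0 0 0 0'
```

```text
time_s: 19.1
ee_pos: [562.2, -127.2, 20.6]
ee_rot: [-179.9, -0.2, 99.5]
force: [-3.2, 5.0, 5.7]
gripper_width: 25.9
time_s: 19.73
ee_pos: [570.6, -174.9, 20.5]
ee_rot: [-179.9, -0.2, 99.5]
force: [-3.0, 6.2, 5.8]
gripper_width: 26.2
time_s: 19.98
ee_pos: [570.6, -174.9, 20.5]
ee_rot: [-179.9, -0.2, 99.5]
force: [-3.6, 4.5, 6.2]
gripper_width: 25.8
```

```bash
python3 -m jog '0 0 0 .035 -.2 0 0;0 0 0 .035 -.2 0 0' && python3 -m jog '0 0 0 .017 -.1 0 0;0 0 0 .017 -.1 0 0' && python3 -m jog '0 0 0 .017 -.1 0 0;0 0 0 .017 -.1 0 0' && python3 -m jog '0 0 0 .017 -.1 0 0;0 0 0 .017 -.1 0 0'
```

```text
time_s: 20.23
ee_pos: [571.4, -179.8, 20.5]
ee_rot: [-179.9, -0.2, 99.5]
force: [-3.3, 4.8, 6.1]
gripper_width: 25.8
time_s: 20.48
ee_pos: [571.9, -182.1, 20.5]
ee_rot: [-179.9, -0.2, 99.5]
force: [-2.8, 5.1, 5.9]
gripper_width: 25.9
time_s: 20.72
ee_pos: [572.3, -184.6, 20.5]
ee_rot: [-179.9, -0.2, 99.5]
force: [-4.2, 5.6, 5.1]
gripper_width: 25.8
time_s: 20.98
ee_pos: [572.6, -186.2, 20.5]
ee_rot: [-179.9, -0.3, 99.5]
force: [-5.0, 7.5, 5.4]
gripper_width: 25.6
```

```bash
python3 -m jog '0 0 0 .017 -.1 0 0;0 0 0 .017 -.1 0 0' && python3 -m jog '0 0 0 .017 -.1 0 0;0 0 0 .017 -.1 0 0;0 0 0 .017 -.1 0 0'
python3 - <<'E'
from h import *
s=env.state();print(s["ee_pos"],s["force"],s["gripper_width"])
im=save("scene","pics/s8.png");x=spotter.look_for("pin_grip","scene");print([(np.round(k["box"]),k["conf"]) for k in x[:3]])
print(proj("scene",[512.5,154.7,106]),proj("scene",[512.5,154.7,72]))
cv2.imwrite("pics/s8c.png",cv2.resize(im[150:310,180:440,::-1],None,fx=3,fy=3,interpolation=cv2.INTER_CUBIC))
E
```

```text
time_s: 21.22
ee_pos: [572.5, -186.4, 20.4]
ee_rot: [-179.9, -0.5, 99.4]
force: [-3.7, 14.1, 7.3]
gripper_width: 25.6
time_s: 21.6
ee_pos: [572.4, -186.5, 20.3]
ee_rot: [-179.8, -0.7, 99.4]
force: [-3.9, 20.0, 8.6]
gripper_width: 25.7
[ 572.44602889 -186.53049123   20.28066931] [-3.908885   19.97777955  8.62311554] 25.701593805405892
[(array([229., 192.,  18.,  27.]), 0.62), (array([388., 209.,   9.,  17.]), 0.44), (array([ 63., 282.,  65.,  80.]), 0.43)]
[395.47674503 207.74571724] [394.6309599  222.50900523]
```

View pics/s8c.png

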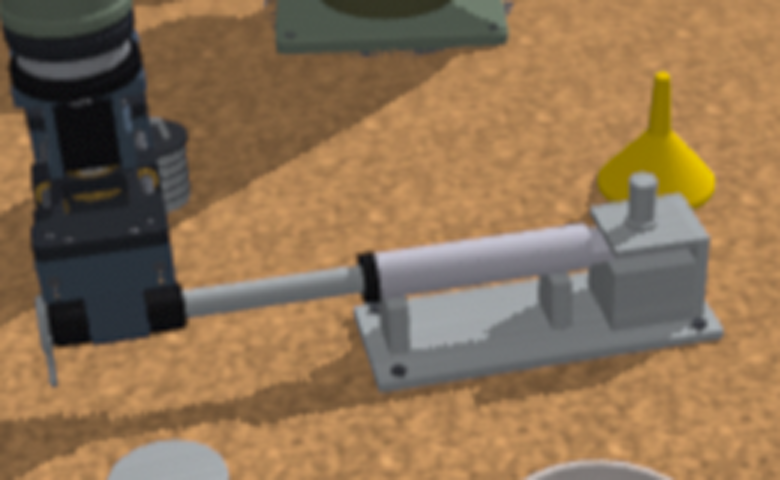

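The scene view shows the pin seated in the fork (top at about (394,209), 208 predicted) and the rod fully out with the grip in the fingers. Travel stopped at 103.5 mm while the force rose to 20 N, so the rod is against its end stop. I hand in.

```bash
python3 -c "
from workcell import env
s=env.state();print(s['time_s'],s['ee_pos'],s['force'],s['gripper_width']);print(env.job_done())"
```

```text
21.7 [ 572.46272736 -186.55274952   20.25619758] [-4.38113441 20.31645748  9.64193566] 25.874114073212
the job is handed in; nothing more can be done
None
```

I put the pin fully into the fork and tongue, squeezed the button and pulled the grip out to the second stop. I handed the job in at 21.7 s while still holding it there.

- **Pin:** on the way down it met contact at exactly the seated height I had predicted. The final scene picture shows it standing in the fork at the expected pixel.
- **Pull:** the grip stopped after about 103.5 mm, which is 100 mm of rod travel plus about 3 mm of pin play. The force then rose to about 20 N with no further movement. The finger opening stayed at about 25.8 mm, so the button is in and the grip did not slip.
- **Disagreement:** the fingertips appeared about 22 mm higher than the reported tool position. Because of this, and because I first allowed too little time for the fingers to close, I missed the pin twice. The pin did not move either time, and I corrected for the offset from then on.
- **Surroundings:** I touched no dishes or utensils that I could see. The last picture only covered the arm, so I did not recheck every item at the end.

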